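# Fetch the low grinding wheel from behind the tall ones

### The job

At the glass-grinding bench, first stand the two tall shanked wheels from the front of the green wheel rack on the black rubber mat at the side; only then take the low steel wheel from behind them and set it in the middle of the round truing turntable. When it is there, put the two tall wheels back in the rack, each upright on the very place where it stood at the start. Set everything down without dropping or tipping it, and leave the glass, the jar and the wrench alone.

Things in the scene. Friction and masses are not known exactly. Their poses are not given: they have to be found in the camera images.
- rack: Fixed green rack, plate 170 (x) x 150 (y) x 12 mm; origin under its centre, front to -x. Wheels stand on it at three dark marks: rear x +11, y 0; front x -48, y +37 and -37 mm. Two cheeks (inner faces y +-36, outer +-44, x -7 to +85, tops at z 45 mm) flank the rear mark; lip behind it (x 77 to 85, top z 24 mm). So the rear wheel has finger room only along x, once the front is empty.
- low_wheel_center (a point): Low steel wheel to be fetched: plain steel drum 56 mm in diameter, 34 mm high, dark flat top with a small brass centre, about 0.45 kg; stands on the rear place of the rack. This point: its centre, 17 mm above its underside; z up.
- drum_wheel_center (a point): Tall wheel with a wide flat drum: off-white stone disc 58 mm in diameter and 24 mm high at the bottom, a 32 mm steel collar up to 30 mm, about 0.4 kg. Steel shank, 20 mm in diameter, up its middle to the top at 120 mm: grip this, at half height or above. Stands upright on one of the rack's front marks. This point: on its axis, 60 mm above its underside; z up.
- cone_wheel_center (a point): Tall wheel with a cone: off-white stone 48 mm in diameter at the bottom, tapering to 24 mm at 42 mm height, about 0.32 kg. Steel shank, 20 mm in diameter, up its middle to the top at 120 mm: grip this, at half height or above. Stands upright on one of the rack's front marks. This point: on its axis, 60 mm above its underside; z up.
- mat: Fixed black rubber mat, the side area for the tall wheels: 190 (x) x 110 (y) x 4 mm thick, origin at the centre of its underside, z up. Lies to the left or the right of the rack.
- turntable_top (a point): Fixed truing turntable: round aluminium disc 84 mm in diameter with a dark ring line (68 mm across) and centre dot, on a square green block 110 x 110 mm; it does not turn. This point: the centre of the disc's top face, 42 mm above the bench; z up. On the side of the rack opposite the mat.
- tumbler: Bystander: clear glass tumbler, 72 mm across the rim, 95 mm high, origin at the centre of its underside. Leave alone.
- paste_jar: Bystander: jar of polishing paste, 56 mm in diameter, 75 mm high, origin at the centre of its underside. Leave alone.
- wrench: Bystander: steel wrench 170 mm long, lying flat on the bench beyond the rack; its x axis runs along its length. Leave alone.
Things that resemble listed ones, but are neither listed nor needed, are in the scene too. What is shaped like the rack but brown is not meant. What is shaped like the part that bears low_wheel_center but red is not meant.

How it is judged:
By the outcome, as a careful person would: the job done as asked, in the order asked, and still so for the second after the job is handed in, with the robot touching nothing.
It also fails if it takes over 126 s, if anything falls off the work surface, if the arm or the gripper's body presses on something with over 40 N, if the wrist force passes 120 N, or if a joint passes its speed limit or range.

### The arm

A 6-joint arm with a two-finger parallel gripper is mounted at the origin on the work surface. World frame = base frame: x ahead of the robot, y to its left, z up, the work surface at z = 0. Lengths are in m, angles in rad, forces in N, time in s.
With the tool pointing down it reaches from about 0.325 to 0.9 m from the base axis. Payload 3.5 kg.
Tool frame: the origin (TCP) lies between the finger pads; the fingertips stand 14 mm ahead of it and the grasp point (between the pads) lies 5 mm behind it; z points along the fingers, y is the direction in which the jaws open and shut (so a half turn about z gives the same grasp; the last joint's range is limited). The gripper opens to 85 mm and grips with 20 to 120 N. Pads are 22 mm wide; open, the fingers measure 114 mm over their backs; the gripper's body (76 mm by 85 mm) begins 54 mm behind the grasp point. The pads swing forward as they close: fully open they stand 13 mm farther back than shut.
Start: joints at [-1.377, 0.276, -0.026, 1.268, 0, 1.467], TCP at [0.183, -0.598, 0.215] pointing down, gripper open.
Joint ranges: [-3.12, 3.12], [-0.85, 1.88], [-1.08, 1.24], [-1.95, 2.15], [-1.57, 1.53], [-3.14, 3.14]. Speed limits (rad/s): [2.57, 2.57, 3.14, 3.14, 3.14, 3.14].

### API

Orientations are given as a unit quaternion [w, x, y, z].
In Python, from rig import arm gives the robot as it stands. The module is installed in compiled form; this text tells all that it offers.
- The arm moves only by the tool drive_tool, never from a script. Its argument "motion" is a list of rows, each a list of 3 entries, a list of its own where there are three numbers: the shift along the tool's x, y, z scaled (see below), then the turn, a rotation vector about the tool's x, y, z scaled (see below), then the closure, from 0 (fully open) to 1 (shut). In form: [[[tx, ty, tz], [wx, wy, wz], fingers], ...]. A call has 1 to 12 rows; each row is the pose to reach, as a shift and turn from the pose commanded when the call began, along the tool's axes at that moment, turning the shorter way round; what a row does not reach only later rows make up. The controller multiplies each number of a shift by 500 mm and each number of a turn by pi rad. A row lasts 1/10 s, in which the tool goes at most 50 mm and 8.59 degrees, less where a joint would pass 70% of its speed; a pose out of reach is approached as far as the arm can. A call with a number of a shift or a turn outside -1 to 1 is refused whole. A call with a gripper value outside its range is refused whole. The fingers move at their own pace and stop on an object; "force" is the grip in N (left out, the last holds). Time passes only in rows, so rows that repeat a pose let the fingers close. It gives the time, the measured TCP pose, the force and the opening at its end, in the units of the state.
- arm.state(): the state, without advancing time (a new reading comes with each control period).
- arm.get_image(name): name is "scene" or "top"; returns a dict with "frame" (384x512x3 uint8, red, green, blue), "range_z" (384x512 float32, m along the optical axis (not along the pixel's ray), 0 where there is no reading), "fx", "fy", "cx", "cy" (pixels), "view" (4x4, takes a point from world to camera coordinates). Camera axes: x right, y up, looking along -z (the intrinsics and any distortion apply to the point x, -y, -z); pixel columns grow to the right and rows downward; lengths in m; the calibration is good to about 2 mm. A picture is of the moment at which its call begins.
- arm.hand_in(): hands the job in, once; it reports no verdict.
Trained networks look in a picture, given as the dict that the camera call returned (one of the last four; its "shot" number tells which), for a name from the list of things; names that differ only in an ending like _2 or _b are one class to them, and where a whole thing is asked for, a point or a joint stands for the part that bears it (a point fixed in the world has none). Each returns a list of dicts, best first, with "conf" (0 to 1); they miss things now and then, are a little off and sometimes report something else, mostly with a low value. They report only what shows in the picture. A call takes as long as a camera call. They do not tell look-alikes from the thing itself.
- arm.find_in(picture, name): "at" ([x, y, z] in m, in world coordinates, good to about 4 mm: the middle of the surface that is visible of it).
- arm.mark_of(picture, name): "at" ([x, y, z] in m, in world coordinates, good to about 4 mm: a listed point, or the origin of a listed thing).
The state is a dict: "time": time; "joint_pos": joint angles; "joint_velocities": joint speeds; "joint_torque": joint torques, N m; "ee_pos": TCP position; "tcp_rot": TCP orientation; "contact_force": force on the tool from outside, world axes, zero at the start; "moment": the same for the moment, N m; "opening": finger opening in m.
Only numpy, scipy, OpenCV 4.12 (cv2) and the standard library are available. Lean on these libraries where they do the work, as an engineer would, in place of code of your own. Each camera call takes 0.05 s, during which the arm holds its last target. There are 200 camera calls.

## Working session

There is one attempt and no reset: what is moved stays moved. The work goes in short steps, Python scripts to look and compute and a tool call to move; the robot and the scene stay as the last step left them, time stands still between calls to the robot, and variables do not carry over. Pictures are saved under pics/ and viewed, about 12 in all and at most 16, crops included, and the job is handed in when it is done.

Besides the shell and the picture viewer there is one more tool, called after "Request:" by a JSON object that holds its "api" and its "payload", one argument or row to a line. drive_tool: Moves the arm, as the interface text tells. Its arguments: {"type":"object","properties":{"motion":{"type":"array","items":{"type":"array"}},"force":{"type":"number"}},"required":["motion"]}

```bash
mkdir -p pics; cat > h.py <<'E'
import numpy as np, cv2
from rig import arm
def save(im,n,crop=None,s=1):
    f=im["frame"][:,:,::-1]
    if crop: f=f[crop[1]:crop[3],crop[0]:crop[2]]
    cv2.imwrite("pics/"+n,cv2.resize(f,None,fx=s,fy=s,interpolation=cv2.INTER_CUBIC))
def proj(im,p):
    c=im["view"]@np.r_[p,1]; return np.array([im["cx"]+im["fx"]*c[0]/-c[2], im["cy"]-im["fy"]*c[1]/-c[2]])
def cloud(im):
    z=im["range_z"]; v,u=np.mgrid[:z.shape[0],:z.shape[1]]
    P=np.stack([(u-im["cx"])/im["fx"]*z,-(v-im["cy"])/im["fy"]*z,-z,np.ones_like(z)],-1)
    W=P@np.linalg.inv(im["view"]).T; W=W[...,:3]; W[z==0]=np.nan; return W
E
python3 - <<'E'
from h import *
np.set_printoptions(precision=4,suppress=True)
a=arm.get_image("top"); b=arm.get_image("scene")
cv2.imwrite("pics/a.png",np.vstack([a["frame"],b["frame"]])[:,:,::-1])
for k in "top","scene":
  im=a if k=="top" else b
  print(k,{x:im[x] for x in im if x not in("frame","range_z","view")})
  for n in "rack low_wheel_center drum_wheel_center cone_wheel_center mat turntable_top tumbler paste_jar wrench".split():
    for d in arm.mark_of(im,n)[:3]: print(n,round(d["conf"],2),np.array(d["at"]),proj(im,d["at"]).round())
s=arm.state();print(s)
E
```

```text
top {'fx': 346.3936440861866, 'fy': 346.3936440861866, 'cx': 256.1909935746001, 'cy': 196.4634781128914, 'shot': 1}
rack 0.91 [ 0.6038 -0.0217 -0.0036] [273. 192.]
rack 0.55 [ 0.3543  0.0685 -0.0007] [237. 297.]
low_wheel_center 0.75 [ 0.6089 -0.0225  0.0287] [274. 188.]
low_wheel_center 0.64 [0.5657 0.1488 0.016 ] [202. 208.]
drum_wheel_center 0.58 [ 0.5663 -0.0598  0.0746] [292. 204.]
cone_wheel_center 0.76 [0.5486 0.0045 0.0767] [263. 212.]
mat 0.72 [0.5065 0.3029 0.0024] [140. 233.]
mat 0.33 [ 0.5644 -0.0645  0.0731] [294. 205.]
mat 0.29 [ 0.6023 -0.0231 -0.002 ] [274. 192.]
turntable_top 0.62 [ 0.4862 -0.3098  0.0383] [401. 239.]
tumbler 0.61 [0.6965 0.2961 0.0004] [145. 157.]
paste_jar 0.97 [ 0.6965 -0.2636  0.0007] [371. 153.]
wrench 0.82 [ 0.7888 -0.0077 -0.0015] [267. 119.]
wrench 0.52 [ 0.5083  0.3048 -0.0008] [140. 232.]
scene {'fx': 403.8365077929146, 'fy': 403.8365077929146, 'cx': 258.3109799169115, 'cy': 195.87880822124137, 'shot': 2}
rack 0.75 [ 0.345   0.0745 -0.0004] [186. 190.]
low_wheel_center 0.96 [ 0.6116 -0.0196  0.0229] [261. 234.]
low_wheel_center 0.81 [0.5647
[... 349 characters left out ...]
[241. 347.]
tumbler 0.78 [0.6893 0.2932 0.0022] [339. 179.]
tumbler 0.16 [ 0.5597 -0.0637  0.0727] [228. 221.]
paste_jar 0.56 [ 0.7003 -0.2683  0.006 ] [241. 345.]
wrench 0.69 [ 0.7785 -0.0063 -0.0018] [336. 262.]
{'time': 1.0, 'joint_pos': array([-1.3774,  0.2764, -0.0264,  1.268 , -0.    ,  1.4674]), 'joint_velocities': array([ 0.0003,  0.0005,  0.0011, -0.0022, -0.0005,  0.0008]), 'joint_torque': array([  0.0003, -44.55  ,  29.5575,   0.0008,  -0.0002,  -0.    ]), 'ee_pos': array([ 0.1828, -0.5977,  0.2146]), 'tcp_rot': array([ 0.    ,  0.989 ,  0.1479, -0.    ]), 'contact_force': array([0.007 , 0.3544, 0.235 ]), 'moment': array([ 0.0251, -0.002 , -0.0078]), 'opening': 0.0856265139785105}
```

View pics/a.png

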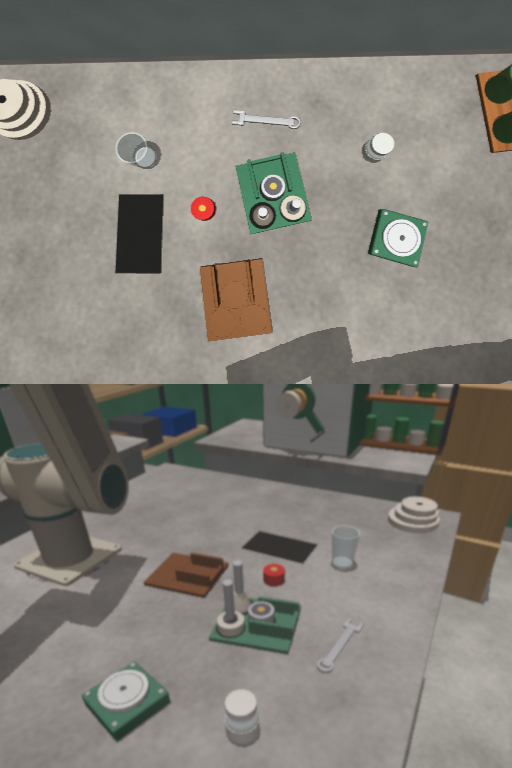

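The top image (upper half) has two rack-shaped things: green at (273,192) and brown at (236,298). The green one is meant. There are two low drums: steel at (273,187) in the green rack, and a red look-alike at (202,208). The steel one is meant. I'll confirm this in one crop and fit the geometry.

```bash
python3 - <<'E'
from h import *
np.set_printoptions(precision=4,suppress=True)
a=arm.get_image("top"); save(a,"b.png",(185,140,325,245),5)
b=arm.get_image("scene")
print("campos",np.linalg.inv(a["view"])[:3,3],np.linalg.inv(b["view"])[:3,3])
hsv=cv2.cvtColor(a["frame"],cv2.COLOR_RGB2HSV)
def circ(P):
    (c,r)=cv2.minEnclosingCircle(P[:,:2].astype(np.float32)); return P.mean(0),c,r,len(P)
for nm,im in(("top",a),("scene",b)):
  W=cloud(im); 
  def sel(x,y,r,z0,z1): return W[(np.hypot(W[...,0]-x,W[...,1]-y)<r)&(W[...,2]>z0)&(W[...,2]<z1)]
  for n,x,y,r,z0,z1 in(("drum",.562,-.062,.03,.127,.145),("drumshank",.562,-.062,.03,.05,.125),("cone",.547,.004,.03,.127,.145),("coneshank",.547,.004,.03,.06,.125),("low",.61,-.021,.045,.0385,.056),("tt",.488,-.306,.06,.037,.05),("jar",.698,-.266,.05,.06,.1),("tumbler",.693,.295,.06,.03,.12)):
    P=sel(x,y,r,z0,z1)
    if len(P): print(nm,n,*circ(P), P.min(0),P.max(0))
W=cloud(a)
g=((hsv[...,0]>60)&(hsv[...,0]<95)&(hsv[...,1]>90)&(abs(W[...,0]-.6)<.14)&(abs(W[...,1]+.02)<.13)&(W[...,2]<.06)).astype(np.uint8)
# back-project pixels to plane z=.012
def plane(mask,z,im=a):
    v,u=np.nonzero(mask); R=np.linalg.inv(im["view"]); d=np.stack([(u-im["cx"])/im["fx"],-(v-im["cy"])/im["fy"],-np.ones(len(u))],1)@R[:3,:3].T
    return R[:3,3]+d*((z-R[2,3])/d[:,2])[:,None]
P=plane(g,.012); P=P[:,:2]
print("rack",cv2.minAreaRect((P*1000).astype(np.float32)),len(P))
k=(a["frame"].sum(2)<110)&(abs(W[...,0]-.505)<.14)&(abs(W[...,1]-.303)<.1)
P=plane(k,.004); print("mat",cv2.minAreaRect((P[:,:2]*1000).astype(np.float32)),len(P))
E
```

```text
campos [ 0.4915 -0.0012  0.8395] [ 0.9186 -0.6081  0.5938]
top drum [ 0.5622 -0.0653  0.1328] (0.5623323917388916, -0.065291628241539) 0.009840167127549648 75 [ 0.5538 -0.0747  0.1293] [ 0.5706 -0.0564  0.1351]
top drumshank [ 0.5568 -0.0605  0.0905] (0.5611006617546082, -0.06416955590248108) 0.009745093062520027 34 [ 0.5526 -0.0708  0.0514] [ 0.5681 -0.0559  0.1241]
top cone [0.5455 0.004  0.1324] (0.545566201210022, 0.004081349354237318) 0.009777327068150043 73 [ 0.5363 -0.005   0.1299] [0.555  0.0135 0.1363]
top coneshank [0.5379 0.0038 0.0952] (0.5415126085281372, 0.003802090184763074) 0.008995008654892445 15 [ 0.5359 -0.005   0.0616] [0.5426 0.0126 0.1207]
top low [ 0.6114 -0.022   0.0466] (0.6106371879577637, -0.020537756383419037) 0.044896580278873444 547 [ 0.5813 -0.0641  0.0388] [0.6442 0.0239 0.0519]
top tt [ 0.4904 -0.3084  0.043 ] (0.4903397560119629, -0.30921852588653564) 0.04224987328052521 1114 [ 0.4488 -0.3507  0.0371] [ 0.532  -0.2673  0.0476]
top jar [ 0.6991 -0.265   0.0749] (0.700791597366333, -0.26681390404701233) 0.025600247085094452 422 [ 0.6763 -0.2922  0.0615
[... 936 characters left out ...]
 0.0235 0.0508]
scene tt [ 0.4938 -0.3113  0.0434] (0.4914966821670532, -0.30830061435699463) 0.04283832386136055 1572 [ 0.4495 -0.3506  0.0371] [ 0.5342 -0.2672  0.0467]
scene jar [ 0.7037 -0.2702  0.0749] (0.7006704211235046, -0.26654762029647827) 0.025901544839143753 825 [ 0.6772 -0.292   0.0606] [ 0.7259 -0.2408  0.0793]
scene tumbler [0.698  0.2867 0.0719] (0.6915407180786133, 0.29309171438217163) 0.03961152583360672 843 [0.6594 0.2556 0.0301] [0.7308 0.3321 0.0984]
rack ((604.4456787109375, -19.00347137451172), (175.7479248046875, 147.45162963867188), 12.195963859558105) 2611
mat ((507.91387939453125, 304.7154846191406), (106.82575988769531, 183.35940551757812), 89.56010437011719) 3194
```

View pics/b.png

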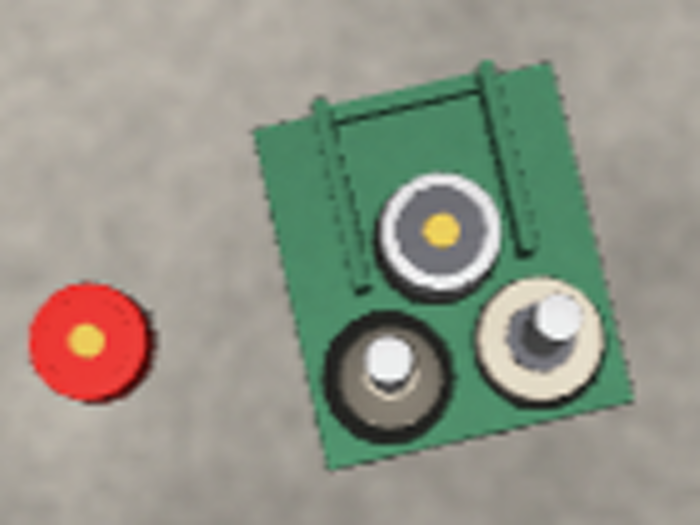

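The crop confirms it. The steel wheel with its brass centre sits at crop (440,230) between the green cheeks. The stone drum wheel is at (540,340), the cone wheel at (390,375), and the red look-alike at (88,340). I'll take the cone first because it's on the mat side, with the jaws along the rack's x axis.

```bash
cat >> h.py <<'E'
from scipy.spatial.transform import Rotation as R
def delta(*targets):
    s=arm.state(); q=s["tcp_rot"]; r=R.from_quat([q[1],q[2],q[3],q[0]])
    y=r.as_matrix()[:,1]
    print("t",round(s["time"],2),"pos",s["ee_pos"].round(4),"yaw_y",round(np.degrees(np.arctan2(y[1],y[0])),2),"F",s["contact_force"].round(2),"open",round(s["opening"],4))
    for t in targets: print(t,(r.inv().apply(np.array(t)-s["ee_pos"])/.5).round(4))
E
python3 - <<'E'
from h import *
delta((.4,-.25,.24),(.546,.004,.2))
E
```

```text
t 1.1 pos [ 0.1828 -0.5977  0.2146] yaw_y -72.99 F [ 0.31  0.35 -0.31] open 0.0857
(0.4, -0.25, 0.24) [ 0.6188 -0.5379 -0.0508]
(0.546, 0.004, 0.2) [ 1.0466 -0.9383  0.0292]
```

Request:
{"api": "drive_tool", "payload": {
  "motion": [
    [[0.06,-0.05,-0.05],[0,0,-0.04],0],
    [[0.12,-0.11,-0.05],[0,0,-0.08],0],
    [[0.18,-0.16,-0.05],[0,0,-0.12],0],
    [[0.25,-0.22,-0.05],[0,0,-0.16],0],
    [[0.31,-0.27,-0.05],[0,0,-0.2],0],
    [[0.37,-0.32,-0.05],[0,0,-0.24],0],
    [[0.43,-0.38,-0.05],[0,0,-0.28],0],
    [[0.5,-0.43,-0.05],[0,0,-0.33],0],
    [[0.55,-0.48,-0.05],[0,0,-0.38],0],
    [[0.62,-0.54,-0.05],[0,0,-0.43],0],
    [[0.62,-0.54,-0.05],[0,0,-0.48],0],
    [[0.62,-0.54,-0.05],[0,0,-0.48],0]
  ],
  "force": 50
}}

```text
time: 2.3
ee_pos: [0.4009, -0.2477, 0.2398]
tcp_rot: [0.0, 0.618, 0.786, -0.0]
contact_force: [-0.3, -0.2, -0.2]
opening: 0.0852
```

```bash
python3 - <<'E'
from h import *
delta((.546,.004,.2),(.546,.004,.092))
E
```

```text
t 2.3 pos [ 0.4009 -0.2477  0.2398] yaw_y 13.65 F [-0.34 -0.18 -0.18] open 0.0852
(0.546, 0.004, 0.2) [0.4207 0.4008 0.0795]
(0.546, 0.004, 0.092) [0.4208 0.4008 0.2955]
```

Request:
{"api": "drive_tool", "payload": {
  "motion": [
    [[0.06,0.06,0],[0,0,0],0.2],
    [[0.13,0.12,0],[0,0,0],0.2],
    [[0.19,0.18,0.02],[0,0,0],0.2],
    [[0.25,0.24,0.04],[0,0,0],0.2],
    [[0.31,0.3,0.06],[0,0,0],0.2],
    [[0.37,0.35,0.08],[0,0,0],0.2],
    [[0.42,0.4,0.08],[0,0,0],0.2],
    [[0.421,0.401,0.08],[0,0,0],0.2],
    [[0.421,0.401,0.08],[0,0,0],0.2]
  ]
}}

```text
time: 3.2
ee_pos: [0.5467, 0.002, 0.1994]
tcp_rot: [-0.0, 0.62, 0.784, -0.0]
contact_force: [0.7, 0.1, -0.7]
opening: 0.0682
```

```bash
python3 - <<'E'
from h import *
delta((.546,.004,.092))
a=arm.get_image("scene"); save(a,"c.png",(150,100,350,260),4)
E
```

```text
t 3.2 pos [0.5467 0.002  0.1994] yaw_y 13.33 F [ 0.72  0.08 -0.7 ] open 0.0682
(0.546, 0.004, 0.092) [ 0.0042 -0.0003  0.2149]
```

View pics/c.png

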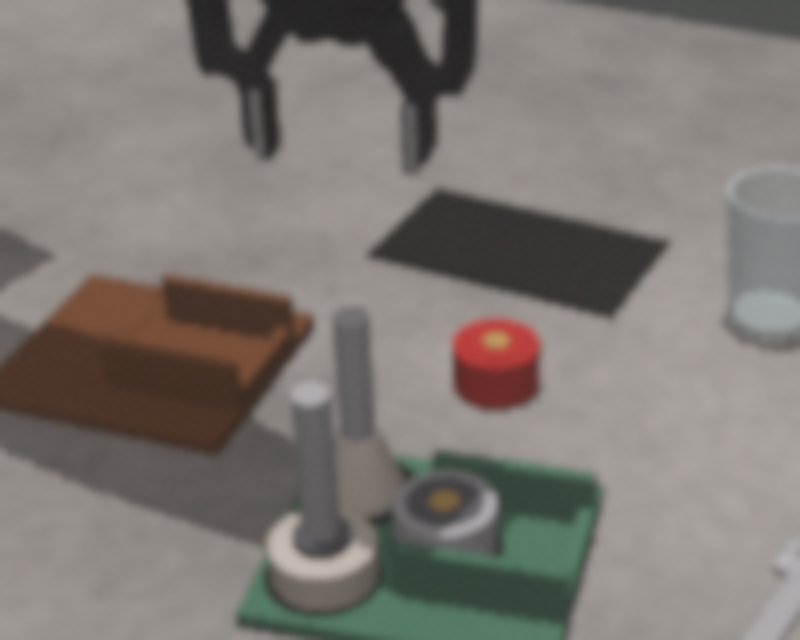

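The open jaws are above the cone's shank (fingers at crop (260,120) and (415,130), shank top at (350,318)). Descending.

Request:
{"api": "drive_tool", "payload": {
  "motion": [
    [[0,0,0.05],[0,0,0],0.2],
    [[0,0,0.1],[0,0,0],0.2],
    [[0,0,0.15],[0,0,0],0.2],
    [[0,0,0.19],[0,0,0],0.2],
    [[0,0,0.214],[0,0,0],0.2],
    [[0,0,0.214],[0,0,0],0.2],
    [[0,0,0.214],[0,0,0],0.2]
  ]
}}

```text
time: 3.95
ee_pos: [0.5468, 0.0016, 0.0933]
tcp_rot: [0.0, 0.62, 0.784, 0.0]
contact_force: [-0.5, -0.4, -0.7]
opening: 0.0685
```

```bash
python3 - <<'E'
from h import *
delta((.546,.004,.092))
E
```

```text
t 3.95 pos [0.5468 0.0016 0.0933] yaw_y 13.32 F [-0.53 -0.42 -0.72] open 0.0685
(0.546, 0.004, 0.092) [ 0.005  -0.0005  0.0026]
```

Request:
{"api": "drive_tool", "payload": {
  "motion": [
    [[0.004,0,0.002],[0,0,0],0.3],
    [[0.004,0,0.002],[0,0,0],0.5],
    [[0.004,0,0.002],[0,0,0],0.6],
    [[0.004,0,0.002],[0,0,0],0.7],
    [[0.004,0,0.002],[0,0,0],0.8],
    [[0.004,0,0.002],[0,0,0],0.9],
    [[0.004,0,0.002],[0,0,0],1],
    [[0.004,0,0.002],[0,0,0],1],
    [[0.004,0,0.002],[0,0,0],1],
    [[0.004,0,0.002],[0,0,0],1]
  ]
}}

```text
time: 4.95
ee_pos: [0.5461, 0.0043, 0.0921]
tcp_rot: [0.0, 0.62, 0.785, -0.0]
contact_force: [-2.5, -0.3, 5.7]
opening: 0.0183
```

```bash
python3 - <<'E'
from h import *
delta((.46,.304,.092),(.46,.304,.084))
E
```

```text
t 4.95 pos [0.5461 0.0043 0.0921] yaw_y 13.4 F [-2.55 -0.34  5.69] open 0.0183
(0.46, 0.304, 0.092) [ 6.23e-01 -2.85e-02  1.00e-04]
(0.46, 0.304, 0.084) [ 0.623  -0.0286  0.0161]
```

Request:
{"api": "drive_tool", "payload": {
  "motion": [
    [[0,0,-0.02],[0,0,0],1],
    [[0,0,-0.06],[0,0,0],1],
    [[0,0,-0.1],[0,0,0],1],
    [[0,0,-0.14],[0,0,0],1],
    [[0,0,-0.16],[0,0,0],1],
    [[0.02,0,-0.16],[0,0,0],1],
    [[0.06,0,-0.16],[0,0,0],1],
    [[0.11,-0.004,-0.16],[0,0,0],1],
    [[0.17,-0.008,-0.16],[0,0,0],1],
    [[0.23,-0.01,-0.16],[0,0,0],1],
    [[0.3,-0.012,-0.16],[0,0,0],1],
    [[0.37,-0.017,-0.16],[0,0,0],1]
  ]
}}

```text
time: 6.15
ee_pos: [0.4931, 0.1839, 0.17]
tcp_rot: [-0.001, 0.62, 0.785, -0.001]
contact_force: [0.8, 0.1, -3.4]
opening: 0.0181
```

Request:
{"api": "drive_tool", "payload": {
  "motion": [
    [[0.07,-0.003,0],[0,0,0],1],
    [[0.13,-0.006,0],[0,0,0],1],
    [[0.19,-0.01,0],[0,0,0],1],
    [[0.225,-0.012,0],[0,0,0],1],
    [[0.245,-0.012,0],[0,0,0],1],
    [[0.253,-0.012,0],[0,0,0],1],
    [[0.253,-0.012,0],[0,0,0],1],
    [[0.253,-0.012,0.04],[0,0,0],1],
    [[0.253,-0.012,0.08],[0,0,0],1],
    [[0.253,-0.012,0.12],[0,0,0],1],
    [[0.253,-0.012,0.14],[0,0,0],1],
    [[0.253,-0.012,0.14],[0,0,0],1]
  ]
}}

```text
time: 7.35
ee_pos: [0.4584, 0.3025, 0.0998]
tcp_rot: [-0.001, 0.62, 0.784, -0.002]
contact_force: [-0.4, 0.2, -2.5]
opening: 0.0185
```

```bash
python3 - <<'E'
from h import *
delta((.46,.304,.084))
a=arm.get_image("scene"); save(a,"d.png",(140,60,360,260),3.6)
E
```

```text
t 7.35 pos [0.4584 0.3025 0.0998] yaw_y 13.33 F [-0.38  0.23 -2.46] open 0.0185
(0.46, 0.304, 0.084) [0.0022 0.0038 0.0316]
```

View pics/d.png

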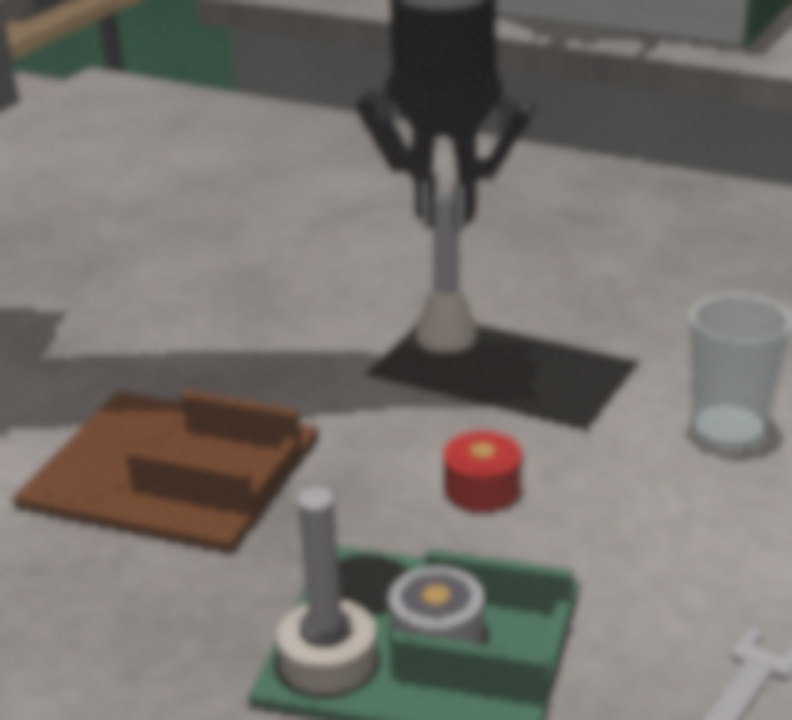

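The cone wheel hangs upright over the mat (crop (445,330)). Lowering it.

Request:
{"api": "drive_tool", "payload": {
  "motion": [
    [[0,0,0.008],[0,0,0],1],
    [[0,0,0.016],[0,0,0],1],
    [[0,0,0.022],[0,0,0],1],
    [[0,0,0.026],[0,0,0],1],
    [[0,0,0.028],[0,0,0],1],
    [[0,0,0.03],[0,0,0],1],
    [[0,0,0.03],[0,0,0],1],
    [[0,0,0.03],[0,0,0],1]
  ]
}}

```text
time: 8.2
ee_pos: [0.4598, 0.3041, 0.0867]
tcp_rot: [0.0, 0.62, 0.785, 0.0]
contact_force: [-0.1, 0.2, -3.0]
opening: 0.0182
```

Request:
{"api": "drive_tool", "payload": {
  "motion": [
    [[0,0,0.002],[0,0,0],1],
    [[0,0,0.004],[0,0,0],1],
    [[0,0,0.005],[0,0,0],1],
    [[0,0,0.005],[0,0,0],1]
  ]
}}

```text
time: 8.6
ee_pos: [0.4597, 0.304, 0.0842]
tcp_rot: [-0.0, 0.62, 0.785, -0.0]
contact_force: [-0.3, 0.1, -2.2]
opening: 0.0179
```

Request:
{"api": "drive_tool", "payload": {
  "motion": [
    [[0,0,0.001],[0,0,0],1],
    [[0,0,0.002],[0,0,0],1],
    [[0,0,0.002],[0,0,0],1]
  ]
}}

```text
time: 8.9
ee_pos: [0.4599, 0.3042, 0.0841]
tcp_rot: [0.0, 0.62, 0.785, 0.0]
contact_force: [-2.0, -0.7, 5.3]
opening: 0.0183
```

Request:
{"api": "drive_tool", "payload": {
  "motion": [
    [[0,0,0],[0,0,0],0.75],
    [[0,0,0],[0,0,0],0.7],
    [[0,0,0],[0,0,0],0.6],
    [[0,0,0],[0,0,0],0.5],
    [[0,0,0],[0,0,0],0.4],
    [[0,0,0],[0,0,0],0.4]
  ]
}}

```text
time: 9.5
ee_pos: [0.4597, 0.304, 0.0831]
tcp_rot: [-0.0, 0.62, 0.785, -0.0]
contact_force: [0.0, 0.5, 0.8]
opening: 0.0516
```

Request:
{"api": "drive_tool", "payload": {
  "motion": [
    [[0,0,-0.03],[0,0,0],0.4],
    [[0,0,-0.08],[0,0,0],0.4],
    [[0,0,-0.15],[0,0,0],0.3],
    [[0,0,-0.22],[0,0,0],0.2],
    [[-0.08,0.02,-0.24],[0,0,0],0.2],
    [[-0.17,0.04,-0.24],[0,0,0],0.2],
    [[-0.26,0.06,-0.24],[0,0,0],0.2],
    [[-0.35,0.08,-0.24],[0,0,0],0.2],
    [[-0.44,0.1,-0.24],[0,0,0],0.2],
    [[-0.52,0.12,-0.24],[0,0,0],0.2],
    [[-0.6,0.13,-0.24],[0,0,0],0.2],
    [[-0.66,0.13,-0.24],[0,0,0],0.2]
  ]
}}

```text
time: 10.7
ee_pos: [0.6006, -0.0044, 0.203]
tcp_rot: [0.0, 0.62, 0.784, 0.0]
contact_force: [0.5, -0.2, -0.5]
opening: 0.0682
```

```bash
python3 - <<'E'
from h import *
delta((.562,-.065,.2),(.562,-.065,.092))
b=arm.get_image("scene"); W=cloud(b)
for n,x,y,z0 in(("cone",.46,.304,.119),("drum",.562,-.065,.127)):
    P=W[(np.hypot(W[...,0]-x,W[...,1]-y)<.03)&(W[...,2]>z0)&(W[...,2]<z0+.015)]
    print(n,P.min(0),P.max(0),cv2.minEnclosingCircle(P[:,:2].astype(np.float32)))
E
```

```text
t 10.7 pos [ 0.6006 -0.0044  0.203 ] yaw_y 13.32 F [ 0.51 -0.23 -0.53] open 0.0682
(0.562, -0.065, 0.2) [-0.1002 -0.1031  0.006 ]
(0.562, -0.065, 0.092) [-0.1001 -0.1033  0.222 ]
cone [0.45068002 0.29242981 0.11912982] [0.47002151 0.31283975 0.126647  ] ((0.45861783623695374, 0.30273303389549255), 0.01150387991219759)
drum [ 0.55348477 -0.07453851  0.12757705] [ 0.5730761  -0.05528064  0.13502842] ((0.5626038908958435, -0.06586158275604248), 0.011484227143228054)
```

Request:
{"api": "drive_tool", "payload": {
  "motion": [
    [[-0.03,-0.03,0],[0,0,0],0.2],
    [[-0.07,-0.07,0],[0,0,0],0.2],
    [[-0.1,-0.1,0],[0,0,0],0.2],
    [[-0.1,-0.103,0],[0,0,0],0.2],
    [[-0.1,-0.103,0.03],[0,0,0],0.2],
    [[-0.1,-0.103,0.08],[0,0,0],0.2],
    [[-0.1,-0.103,0.13],[0,0,0],0.2],
    [[-0.1,-0.103,0.18],[0,0,0],0.2],
    [[-0.1,-0.103,0.21],[0,0,0],0.2],
    [[-0.1,-0.103,0.22],[0,0,0],0.2],
    [[-0.1,-0.103,0.22],[0,0,0],0.2]
  ]
}}

```text
time: 11.85
ee_pos: [0.5606, -0.0617, 0.0925]
tcp_rot: [-0.001, 0.619, 0.785, -0.0]
contact_force: [-0.7, -0.4, 1.1]
opening: 0.0681
```

```bash
python3 - <<'E'
from h import *
delta((.5622,-.0653,.092))
E
```

```text
t 11.85 pos [ 0.5606 -0.0617  0.0925] yaw_y 13.44 F [-0.74 -0.39  1.12] open 0.0681
(0.5622, -0.0653, 0.092) [-0.0077  0.0014  0.0009]
```

Request:
{"api": "drive_tool", "payload": {
  "motion": [
    [[-0.007,0.001,0.001],[0,0,0],0.2],
    [[-0.007,0.001,0.001],[0,0,0],0.3],
    [[-0.007,0.001,0.001],[0,0,0],0.5],
    [[-0.007,0.001,0.001],[0,0,0],0.6],
    [[-0.007,0.001,0.001],[0,0,0],0.7],
    [[-0.007,0.001,0.001],[0,0,0],0.8],
    [[-0.007,0.001,0.001],[0,0,0],0.9],
    [[-0.007,0.001,0.001],[0,0,0],1],
    [[-0.007,0.001,0.001],[0,0,0],1],
    [[-0.007,0.001,0.001],[0,0,0],1]
  ]
}}

```text
time: 12.85
ee_pos: [0.5622, -0.0659, 0.093]
tcp_rot: [0.0, 0.62, 0.785, -0.0]
contact_force: [-2.1, 0.1, 5.4]
opening: 0.0184
```

```bash
python3 - <<'E'
from h import *
delta((.555,.304,.084))
E
```

```text
t 12.85 pos [ 0.5622 -0.0659  0.093 ] yaw_y 13.4 F [-2.07  0.08  5.4 ] open 0.0184
(0.555, 0.304, 0.084) [0.7231 0.1574 0.0178]
```

Request:
{"api": "drive_tool", "payload": {
  "motion": [
    [[0,0,-0.02],[0,0,0],1],
    [[0,0,-0.06],[0,0,0],1],
    [[0,0,-0.1],[0,0,0],1],
    [[0,0,-0.14],[0,0,0],1],
    [[0,0,-0.17],[0,0,0],1],
    [[0.02,0,-0.17],[0,0,0],1],
    [[0.06,0.01,-0.17],[0,0,0],1],
    [[0.12,0.02,-0.17],[0,0,0],1],
    [[0.18,0.035,-0.17],[0,0,0],1],
    [[0.25,0.05,-0.17],[0,0,0],1],
    [[0.32,0.065,-0.17],[0,0,0],1],
    [[0.39,0.08,-0.17],[0,0,0],1]
  ]
}}

```text
time: 14.05
ee_pos: [0.5539, 0.1351, 0.1755]
tcp_rot: [-0.002, 0.62, 0.785, -0.001]
contact_force: [1.3, 0.2, -5.0]
opening: 0.018
```

Request:
{"api": "drive_tool", "payload": {
  "motion": [
    [[0.07,0.015,0],[0,0,0],1],
    [[0.14,0.03,0],[0,0,0],1],
    [[0.21,0.05,0],[0,0,0],1],
    [[0.27,0.065,0],[0,0,0],1],
    [[0.31,0.074,0],[0,0,0],1],
    [[0.33,0.077,0],[0,0,0],1],
    [[0.333,0.077,0],[0,0,0],1],
    [[0.333,0.077,0.04],[0,0,0],1],
    [[0.333,0.077,0.08],[0,0,0],1],
    [[0.333,0.077,0.12],[0,0,0],1],
    [[0.333,0.077,0.15],[0,0,0],1],
    [[0.333,0.077,0.15],[0,0,0],1]
  ]
}}

```text
time: 15.25
ee_pos: [0.5521, 0.302, 0.0993]
tcp_rot: [-0.002, 0.62, 0.784, -0.003]
contact_force: [-0.8, 0.4, -5.5]
opening: 0.0184
```

Request:
{"api": "drive_tool", "payload": {
  "motion": [
    [[0,0,0.01],[0,0,0],1],
    [[0,0,0.02],[0,0,0],1],
    [[0,0,0.02],[0,0,0],1],
    [[0,0,0.02],[0,0,0],1]
  ]
}}

```text
time: 15.65
ee_pos: [0.5551, 0.3042, 0.0932]
tcp_rot: [0.0, 0.62, 0.785, 0.0]
contact_force: [-0.5, 0.3, -5.2]
opening: 0.0183
```

Request:
{"api": "drive_tool", "payload": {
  "motion": [
    [[0,0,0.006],[0,0,0],1],
    [[0,0,0.01],[0,0,0],1],
    [[0,0,0.012],[0,0,0],1],
    [[0,0,0.014],[0,0,0],1],
    [[0,0,0.015],[0,0,0],1],
    [[0,0,0.016],[0,0,0],1],
    [[0,0,0.016],[0,0,0],1]
  ]
}}

```text
time: 16.35
ee_pos: [0.5548, 0.3041, 0.0851]
tcp_rot: [-0.0, 0.62, 0.785, 0.0]
contact_force: [-1.9, -0.1, -1.2]
opening: 0.0184
```

Request:
{"api": "drive_tool", "payload": {
  "motion": [
    [[0,0,0.001],[0,0,0],1],
    [[0,0,0.002],[0,0,0],1],
    [[0,0,0.002],[0,0,0],0.9],
    [[0,0,0.002],[0,0,0],0.75],
    [[0,0,0.002],[0,0,0],0.7],
    [[0,0,0.002],[0,0,0],0.6],
    [[0,0,0.002],[0,0,0],0.5],
    [[0,0,0.002],[0,0,0],0.4],
    [[0,0,0.002],[0,0,0],0.4]
  ]
}}

```text
time: 17.25
ee_pos: [0.5549, 0.3041, 0.0836]
tcp_rot: [0.0, 0.62, 0.785, 0.0]
contact_force: [0.4, -0.3, 0.3]
opening: 0.0514
```

Request:
{"api": "drive_tool", "payload": {
  "motion": [
    [[0,0,-0.03],[0,0,0],0.4],
    [[0,0,-0.08],[0,0,0],0.4],
    [[0,0,-0.15],[0,0,0],0.3],
    [[0,0,-0.22],[0,0,0],0.2],
    [[-0.08,-0.01,-0.24],[0,0,0],0],
    [[-0.17,-0.02,-0.24],[0,0,0],0],
    [[-0.26,-0.03,-0.24],[0,0,0],0],
    [[-0.35,-0.03,-0.24],[0,0,0],0],
    [[-0.44,-0.03,-0.24],[0,0,0],0],
    [[-0.52,-0.03,-0.24],[0,0,0],0],
    [[-0.56,-0.03,-0.24],[0,0,0],0],
    [[-0.56,-0.03,-0.24],[0,0,0],0]
  ]
}}

```text
time: 18.45
ee_pos: [0.6062, 0.0254, 0.2049]
tcp_rot: [0.001, 0.621, 0.784, 0.0]
contact_force: [-0.6, -0.6, 1.3]
opening: 0.0857
```

```bash
python3 - <<'E'
from h import *
np.set_printoptions(precision=4,suppress=True)
b=arm.get_image("scene"); a=arm.get_image("top")
cv2.imwrite("pics/e.png",np.hstack([b["frame"][80:280,140:360],a["frame"][100:300,90:330]])[:,:,::-1])
for im in a,b:
  W=cloud(im)
  for n,x,y,z0 in(("cone",.46,.304,.119),("drum",.555,.304,.119),):
    P=W[(np.hypot(W[...,0]-x,W[...,1]-y)<.03)&(W[...,2]>z0)&(W[...,2]<z0+.015)]
    if len(P): print(n,cv2.minEnclosingCircle(P[:,:2].astype(np.float32)))
  e=np.array([np.cos(np.radians(13.4)),np.sin(np.radians(13.4))]); d=W[...,:2]-[.611,-.019]
  m=(W[...,2]>.040)&(W[...,2]<.052)&(abs(d@[-e[1],e[0]])<.034)&(abs(d@e)<.05)
  P=W[m]
  if len(P): print("low",cv2.minEnclosingCircle(P[:,:2].astype(np.float32)),P.mean(0),P.min(0),P.max(0))
  print([(d["conf"],np.array(d["at"])) for d in arm.mark_of(im,"low_wheel_center")])
delta((.6107,-.0197,.1),(.6107,-.0197,.024))
E
```

```text
low ((0.6132439970970154, -0.038523927330970764), 0.019057344645261765) [ 0.6135 -0.0417  0.0467] [ 0.5944 -0.0477  0.0444] [ 0.6321 -0.0364  0.0501]
[(0.36, array([ 0.6084, -0.0212,  0.0279]))]
cone ((0.4619029462337494, 0.30404338240623474), 0.011263634078204632)
drum ((0.5589197874069214, 0.30520007014274597), 0.008812269195914268)
low ((0.611621618270874, -0.019819265231490135), 0.02916218899190426) [ 0.6137 -0.023   0.0471] [ 0.5849 -0.0488  0.04  ] [0.64   0.0086 0.0516]
[(0.86, array([ 0.6095, -0.0228,  0.0265])), (0.82, array([0.565 , 0.1467, 0.0176]))]
t 18.65 pos [0.605  0.0292 0.2041] yaw_y 13.46 F [-0.68 -0.22 -0.38] open 0.0854
(0.6107, -0.0197, 0.1) [-0.0978 -0.0117  0.2083]
(0.6107, -0.0197, 0.024) [-0.0978 -0.0118  0.3603]
```

View pics/e.png

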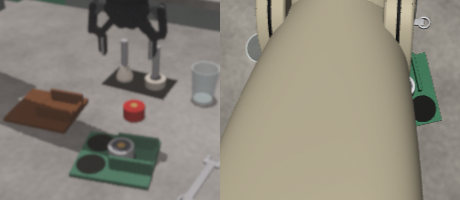

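Both tall wheels stand upright on the mat (left panel, (124,70) and (156,75)), and the front marks are empty. Next is the low wheel.

Request:
{"api": "drive_tool", "payload": {
  "motion": [
    [[-0.04,-0.005,0],[0,0,0],0],
    [[-0.08,-0.01,0.04],[0,0,0],0],
    [[-0.098,-0.012,0.1],[0,0,0],0],
    [[-0.098,-0.012,0.16],[0,0,0],0],
    [[-0.098,-0.012,0.21],[0,0,0],0],
    [[-0.098,-0.012,0.21],[0,0,0],0],
    [[-0.098,-0.012,0.21],[0,0,0],0]
  ]
}}

```text
time: 19.35
ee_pos: [0.6103, -0.0197, 0.0988]
tcp_rot: [-0.0, 0.619, 0.785, -0.0]
contact_force: [0.2, -0.1, 0.2]
opening: 0.0855
```

```bash
python3 - <<'E'
from h import *
delta((.6108,-.0195,.024))
a=arm.get_image("scene"); save(a,"f.png",(190,170,330,280),5)
E
```

```text
t 19.35 pos [ 0.6103 -0.0197  0.0988] yaw_y 13.5 F [ 0.2  -0.07  0.15] open 0.0855
(0.6108, -0.0195, 0.024) [1.000e-04 1.200e-03 1.495e-01]
```

View pics/f.png

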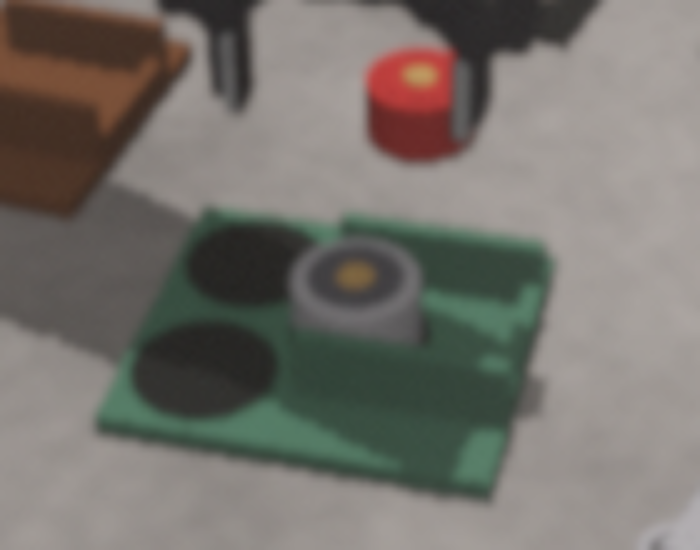

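The jaws (crop (230,70) and (465,95)) straddle the wheel along the rack's x axis, and there is room on both sides. Descending.

Request:
{"api": "drive_tool", "payload": {
  "motion": [
    [[0,0.001,0.04],[0,0,0],0],
    [[0,0.001,0.08],[0,0,0],0],
    [[0,0.001,0.11],[0,0,0],0],
    [[0,0.001,0.13],[0,0,0],0],
    [[0,0.001,0.14],[0,0,0],0],
    [[0,0.001,0.145],[0,0,0],0],
    [[0,0.001,0.148],[0,0,0],0],
    [[0,0.001,0.148],[0,0,0],0]
  ]
}}

```text
time: 20.2
ee_pos: [0.6116, -0.0208, 0.0251]
tcp_rot: [0.0, 0.62, 0.785, 0.0]
contact_force: [-0.1, -0.1, 0.5]
opening: 0.0853
```

Request:
{"api": "drive_tool", "payload": {
  "motion": [
    [[0,0,0],[0,0,0],0.08],
    [[0,0,0],[0,0,0],0.14],
    [[0,0,0],[0,0,0],0.2],
    [[0,0,0],[0,0,0],0.26],
    [[0,0,0],[0,0,0],0.32],
    [[0,0,0],[0,0,0],0.38],
    [[0,0,0],[0,0,0],0.45],
    [[0,0,0],[0,0,0],0.6],
    [[0,0,0],[0,0,0],0.8],
    [[0,0,0],[0,0,0],1],
    [[0,0,0],[0,0,0],1]
  ]
}}

```text
time: 21.3
ee_pos: [0.6146, -0.0216, 0.0293]
tcp_rot: [0.003, 0.62, 0.785, 0.001]
contact_force: [-2.7, -0.3, 18.1]
opening: 0.0002
```

```bash
python3 - <<'E'
from h import *
delta((.4907,-.309,.0524))
a=arm.get_image("scene"); save(a,"g.png",(190,150,330,270),5)
E
```

```text
t 21.3 pos [ 0.6146 -0.0216  0.0293] yaw_y 13.4 F [-2.71 -0.25 18.14] open 0.0002
(0.4907, -0.309, 0.0524) [-0.5019 -0.374  -0.0468]
```

View pics/g.png

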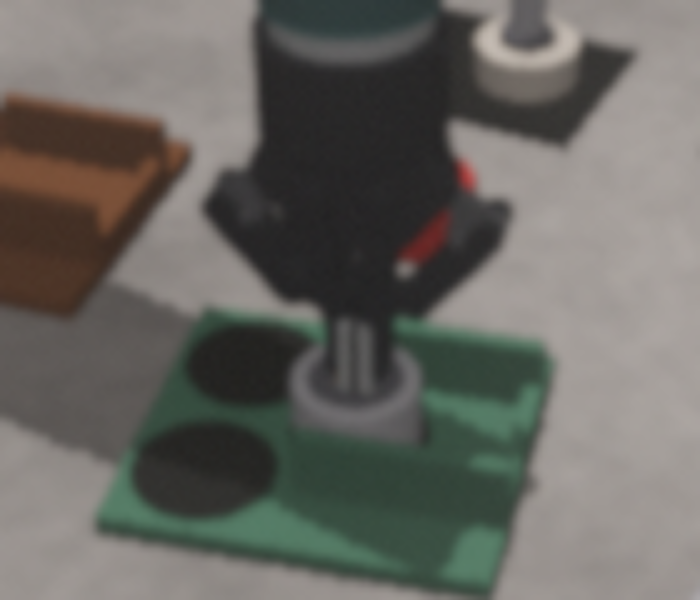

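The fingers closed on top of the wheel, not around it: the shut tips are on the dark top at crop (355,390). The wheel itself hasn't moved. The tips stand higher than the stated TCP offset implies. I'll back off and measure the tip heights, shut and open.

Request:
{"api": "drive_tool", "payload": {
  "motion": [
    [[0,0,-0.03],[0,0,0],1],
    [[0,0,-0.08],[0,0,0],1],
    [[0,0,-0.14],[0,0,0],1],
    [[0,0,-0.15],[0,0,0],1],
    [[0,0,-0.15],[0,0,0],1]
  ]
}}

```text
time: 21.85
ee_pos: [0.6123, -0.0209, 0.101]
tcp_rot: [0.001, 0.62, 0.785, 0.001]
contact_force: [0.0, 0.1, 0.9]
opening: 0.0001
```

```bash
cat > tip.py <<'E'
from h import *
np.set_printoptions(precision=4,suppress=True)
s=arm.state(); p=s["ee_pos"]; delta()
im=arm.get_image("scene"); W=cloud(im); hi=W[...,2]
e=np.array([np.cos(np.radians(13.4)),np.sin(np.radians(13.4))]); d=W[...,:2]-p[:2]
al=d@e; ac=d@[-e[1],e[0]]
m=(abs(al)<.07)&(abs(ac)<.03)&(hi>.056)&(hi<p[2]+.04)
print("tip minus tcp z",np.sort(hi[m])[[0,3,10,30]]-p[2], "along",np.percentile(al[m],[1,50,99]),"across",np.percentile(ac[m],[1,50,99]))
t=m&(hi<np.sort(hi[m])[3]+.015); print("low part along/across mean",al[t].min(),al[t].max(),ac[t].min(),ac[t].max())
L=(hi>.040)&(hi<.052)&(np.hypot(W[...,0]-.611,W[...,1]+.02)<.04)&(abs((W[...,:2]-[.611,-.0195])@[-e[1],e[0]])<.033)
P=W[L]; print("low",cv2.minEnclosingCircle(P[:,:2].astype(np.float32)),len(P))
E
python3 tip.py
```

```text
t 21.85 pos [ 0.6123 -0.0209  0.101 ] yaw_y 13.41 F [0.   0.11 0.91] open 0.0001
tip minus tcp z [0.0192 0.0201 0.0238 0.028 ] along [-0.0126  0.0009  0.0141] across [-0.0115 -0.0082  0.0028]
low part along/across mean -0.013017066022140537 0.01410061175979561 -0.01180779584661291 0.0036873528916680155
low ((0.6121286749839783, -0.018909886479377747), 0.029470400884747505) 400
```

Request:
{"api": "drive_tool", "payload": {
  "motion": [
    [[0,0,0],[0,0,0],0],
    [[0,0,0],[0,0,0],0],
    [[0,0,0],[0,0,0],0],
    [[0,0,0],[0,0,0],0],
    [[0,0,0],[0,0,0],0],
    [[0,0,0],[0,0,0],0],
    [[0,0,0],[0,0,0],0]
  ]
}}

```text
time: 22.6
ee_pos: [0.6112, -0.0207, 0.0997]
tcp_rot: [0.0, 0.62, 0.785, 0.0]
contact_force: [0.7, 0.9, 0.3]
opening: 0.0853
```

```bash
python3 tip.py
```

```text
t 22.6 pos [ 0.6112 -0.0207  0.0997] yaw_y 13.4 F [0.73 0.92 0.31] open 0.0853
tip minus tcp z [0.032  0.0328 0.0359 0.0396] along [-0.0518 -0.0419  0.0537] across [-0.0116 -0.0085  0.0072]
low part along/across mean -0.053425542809638814 0.05521997447064707 -0.011939981247728909 0.007549577593739346
low ((0.6117857098579407, -0.019226953387260437), 0.029318328946828842) 403
```

The tips really stand about 19 mm above the reported TCP when shut and 32 mm when open, so the grasp has to go about 30 mm lower. Laterally the fingers are centred, and the wheel is still in place at (0.6115,-0.019).

Request:
{"api": "drive_tool", "payload": {
  "motion": [
    [[0.002,0,0.04],[0,0,0],0],
    [[0.002,0,0.08],[0,0,0],0],
    [[0.002,0,0.12],[0,0,0],0],
    [[0.002,0,0.15],[0,0,0],0],
    [[0.002,0,0.17],[0,0,0],0],
    [[0.002,0,0.185],[0,0,0],0],
    [[0.002,0,0.195],[0,0,0],0],
    [[0.002,0,0.203],[0,0,0],0],
    [[0.002,0,0.207],[0,0,0],0],
    [[0.002,0,0.207],[0,0,0],0]
  ]
}}

```text
time: 23.65
ee_pos: [0.6111, -0.0198, -0.0037]
tcp_rot: [0.0, 0.62, 0.785, 0.0]
contact_force: [0.6, 0.6, -0.4]
opening: 0.0854
```

```bash
python3 - <<'E'
from h import *
delta((.6115,-.0192,-.006))
a=arm.get_image("scene"); save(a,"i.png",(190,150,330,270),5)
E
```

```text
t 23.65 pos [ 0.6111 -0.0198 -0.0037] yaw_y 13.4 F [ 0.59  0.56 -0.38] open 0.0854
(0.6115, -0.0192, -0.006) [0.0009 0.0011 0.0045]
```

View pics/i.png

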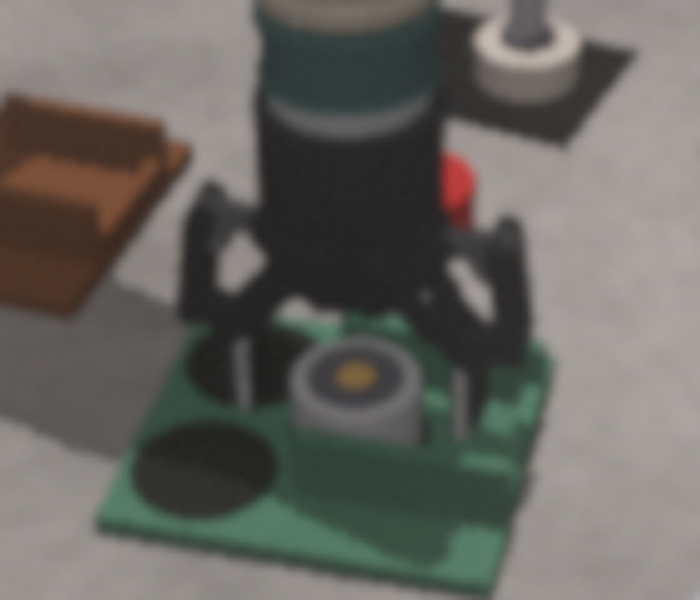

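The fingers now flank the wheel on both sides, at crop (243,375) and (462,405). Closing.

Request:
{"api": "drive_tool", "payload": {
  "motion": [
    [[0,0.001,0.002],[0,0,0],0.08],
    [[0,0.001,0.004],[0,0,0],0.14],
    [[0,0.001,0.004],[0,0,0],0.2],
    [[0,0.001,0.004],[0,0,0],0.26],
    [[0,0.001,0.004],[0,0,0],0.32],
    [[0,0.001,0.004],[0,0,0],0.38],
    [[0,0.001,0.004],[0,0,0],0.45],
    [[0,0.001,0.004],[0,0,0],0.5],
    [[0,0.001,0.004],[0,0,0],0.6],
    [[0,0.001,0.004],[0,0,0],0.6]
  ],
  "force": 60
}}

```text
time: 24.7
ee_pos: [0.6114, -0.0197, -0.0054]
tcp_rot: [0.0, 0.62, 0.785, -0.0]
contact_force: [-1.9, -1.1, 5.9]
opening: 0.0546
```

Request:
{"api": "drive_tool", "payload": {
  "motion": [
    [[0,0,-0.01],[0,0,0],0.8],
    [[0,0,-0.04],[0,0,0],1],
    [[0,0,-0.08],[0,0,0],1],
    [[0,0,-0.12],[0,0,0],1],
    [[0,0,-0.16],[0,0,0],1],
    [[0,0,-0.19],[0,0,0],1],
    [[0,0,-0.2],[0,0,0],1],
    [[0,0,-0.2],[0,0,0],1]
  ]
}}

```text
time: 25.5
ee_pos: [0.612, -0.0197, 0.095]
tcp_rot: [0.001, 0.62, 0.785, 0.0]
contact_force: [0.1, -0.1, -3.9]
opening: 0.0543
```

```bash
python3 - <<'E'
from h import *
delta((.491,-.3085,.095),(.491,-.3085,.0246))
a=arm.get_image("scene"); save(a,"j.png",(190,110,330,270),3.7)
E
```

```text
t 25.5 pos [ 0.612  -0.0197  0.095 ] yaw_y 13.4 F [ 0.11 -0.11 -3.9 ] open 0.0543
(0.491, -0.3085, 0.095) [-5.058e-01 -3.693e-01 -3.000e-04]
(0.491, -0.3085, 0.0246) [-0.5057 -0.3695  0.1405]
```

View pics/j.png

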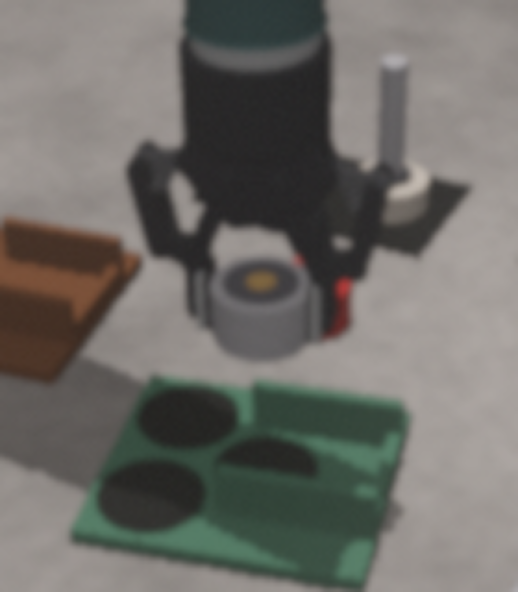

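The wheel is held level and clear of the rack (crop (262,305)). Moving it to the turntable.

Request:
{"api": "drive_tool", "payload": {
  "motion": [
    [[-0.02,-0.015,0],[0,0,0],1],
    [[-0.06,-0.045,0],[0,0,0],1],
    [[-0.11,-0.08,0],[0,0,0],1],
    [[-0.17,-0.125,0],[0,0,0],1],
    [[-0.23,-0.17,0],[0,0,0],1],
    [[-0.29,-0.21,0],[0,0,0],1],
    [[-0.35,-0.255,0],[0,0,0],1],
    [[-0.41,-0.3,0],[0,0,0],1],
    [[-0.46,-0.335,0],[0,0,0],1],
    [[-0.49,-0.36,0],[0,0,0],1],
    [[-0.506,-0.369,0],[0,0,0],1],
    [[-0.506,-0.369,0],[0,0,0],1]
  ]
}}

```text
time: 26.75
ee_pos: [0.4895, -0.3094, 0.0933]
tcp_rot: [-0.001, 0.621, 0.784, -0.0]
contact_force: [0.5, 0.5, -2.8]
opening: 0.0543
```

Request:
{"api": "drive_tool", "payload": {
  "motion": [
    [[0,0,0.02],[0,0,0],1],
    [[0,0,0.05],[0,0,0],1],
    [[0,0,0.08],[0,0,0],1],
    [[0,0,0.1],[0,0,0],1],
    [[0,0,0.11],[0,0,0],1],
    [[0,0,0.12],[0,0,0],1],
    [[0,0,0.12],[0,0,0],1],
    [[0,0,0.12],[0,0,0],1]
  ]
}}

```text
time: 27.55
ee_pos: [0.491, -0.3087, 0.0345]
tcp_rot: [0.0, 0.62, 0.785, 0.0]
contact_force: [-0.4, -0.3, -3.2]
opening: 0.0549
```

```bash
python3 - <<'E'
from h import *
delta((.491,-.3088,.0246))
E
```

```text
t 27.55 pos [ 0.491  -0.3087  0.0345] yaw_y 13.41 F [-0.38 -0.34 -3.2 ] open 0.0549
(0.491, -0.3088, 0.0246) [-0.0002  0.      0.0198]
```

Request:
{"api": "drive_tool", "payload": {
  "motion": [
    [[0,0,0.006],[0,0,0],1],
    [[0,0,0.011],[0,0,0],1],
    [[0,0,0.015],[0,0,0],1],
    [[0,0,0.017],[0,0,0],1],
    [[0,0,0.018],[0,0,0],1],
    [[0,0,0.019],[0,0,0],1],
    [[0,0,0.019],[0,0,0],1]
  ]
}}

```text
time: 28.25
ee_pos: [0.4906, -0.3086, 0.0247]
tcp_rot: [0.0, 0.62, 0.785, -0.0]
contact_force: [0.6, -0.1, -3.6]
opening: 0.0542
```

Request:
{"api": "drive_tool", "payload": {
  "motion": [
    [[0,0,0.001],[0,0,0],1],
    [[0,0,0.002],[0,0,0],1],
    [[0,0,0.002],[0,0,0],1]
  ]
}}

```text
time: 28.55
ee_pos: [0.4907, -0.3086, 0.0246]
tcp_rot: [0.0, 0.62, 0.785, -0.0]
contact_force: [-2.8, 2.9, 5.6]
opening: 0.0545
```

Request:
{"api": "drive_tool", "payload": {
  "motion": [
    [[0,0,0],[0,0,0],0.33],
    [[0,0,0],[0,0,0],0.28],
    [[0,0,0],[0,0,0],0.22],
    [[0,0,0],[0,0,0],0.15],
    [[0,0,0],[0,0,0],0.08],
    [[0,0,0],[0,0,0],0],
    [[0,0,0],[0,0,0],0]
  ]
}}

```text
time: 29.25
ee_pos: [0.4905, -0.3085, 0.0235]
tcp_rot: [-0.0, 0.62, 0.785, 0.0]
contact_force: [-0.3, -0.4, 0.8]
opening: 0.0854
```

Request:
{"api": "drive_tool", "payload": {
  "motion": [
    [[0,0,-0.03],[0,0,0],0],
    [[0,0,-0.08],[0,0,0],0],
    [[0,0,-0.15],[0,0,0],0],
    [[0,0,-0.23],[0,0,0],0],
    [[0,0,-0.31],[0,0,0],0],
    [[0.06,0,-0.36],[0,0,0],0],
    [[0.14,0.03,-0.36],[0,0,0],0],
    [[0.23,0.06,-0.36],[0,0,0],0],
    [[0.32,0.09,-0.36],[0,0,0],0],
    [[0.41,0.12,-0.36],[0,0,0],0],
    [[0.48,0.15,-0.36],[0,0,0],0],
    [[0.48,0.15,-0.36],[0,0,0],0]
  ]
}}

```text
time: 30.45
ee_pos: [0.5078, -0.0537, 0.2037]
tcp_rot: [-0.0, 0.617, 0.787, 0.001]
contact_force: [-0.0, -0.9, -0.1]
opening: 0.0857
```

```bash
python3 - <<'E'
from h import *
np.set_printoptions(precision=4,suppress=True)
for k in "top","scene":
  im=arm.get_image(k); W=cloud(im)
  def c(n,x,y,r,z0,z1):
    P=W[(np.hypot(W[...,0]-x,W[...,1]-y)<r)&(W[...,2]>z0)&(W[...,2]<z1)]
    if len(P): print(k,n,np.array(cv2.minEnclosingCircle(P[:,:2].astype(np.float32))[0]),P.min(0),P.max(0))
  c("low",.491,-.309,.045,.069,.083); c("disc",.491,-.309,.06,.037,.05)
  c("cone",.46,.304,.03,.119,.135); c("drum",.555,.304,.03,.119,.135)
  if k=="top": save(im,"k.png",(360,190,440,280),5)
delta((.5549,.3041,.2))
E
```

```text
top cone [0.4598 0.3039] [0.4513 0.2947 0.119 ] [0.468  0.314  0.1275]
top drum [0.5549 0.3033] [0.5463 0.2936 0.12  ] [0.5633 0.313  0.1275]
scene low [ 0.4916 -0.3083] [ 0.4631 -0.3355  0.0692] [ 0.5199 -0.2808  0.0803]
scene disc [ 0.4916 -0.3095] [ 0.4499 -0.3504  0.0371] [ 0.5331 -0.2676  0.0498]
scene cone [0.4625 0.305 ] [0.4523 0.2962 0.1198] [0.4701 0.3146 0.1269]
scene drum [0.5558 0.3031] [0.5458 0.2929 0.1191] [0.5655 0.3109 0.1266]
t 30.55 pos [ 0.5079 -0.057   0.2036] yaw_y 13.53 F [ 0.74 -0.64 -0.17] open 0.0853
(0.5549, 0.3041, 0.2) [0.6802 0.2604 0.0069]
```

View pics/k.png

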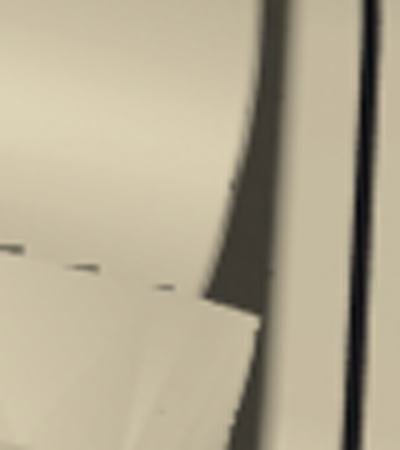

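The arm hides the turntable from above. The scene depth puts the low wheel at (0.4916,-0.3083) and the disc centre at (0.4916,-0.3095), so it is within about 1.5 mm. Next I'll fetch the drum wheel.

Request:
{"api": "drive_tool", "payload": {
  "motion": [
    [[0.05,0.02,0],[0,0,0],0.3],
    [[0.13,0.05,0],[0,0,0],0.3],
    [[0.22,0.08,0],[0,0,0],0.3],
    [[0.31,0.12,0],[0,0,0],0.3],
    [[0.4,0.15,0],[0,0,0],0.3],
    [[0.49,0.19,0],[0,0,0],0.3],
    [[0.57,0.22,0],[0,0,0],0.3],
    [[0.63,0.24,0],[0,0,0],0.3],
    [[0.67,0.255,0.02],[0,0,0],0.3],
    [[0.68,0.26,0.05],[0,0,0],0.3],
    [[0.68,0.26,0.08],[0,0,0],0.3],
    [[0.68,0.26,0.08],[0,0,0],0.3]
  ],
  "force": 50
}}

```text
time: 31.75
ee_pos: [0.5534, 0.3005, 0.1597]
tcp_rot: [-0.001, 0.62, 0.784, -0.003]
contact_force: [-0.8, -0.7, -1.0]
opening: 0.0597
```

Request:
{"api": "drive_tool", "payload": {
  "motion": [
    [[0,0,0],[0,0,0],0.3],
    [[0,0,0],[0,0,0],0.3]
  ]
}}

```text
time: 31.95
ee_pos: [0.5559, 0.3021, 0.1641]
tcp_rot: [0.0, 0.62, 0.784, 0.0]
contact_force: [-0.6, -0.0, 0.9]
opening: 0.0597
```

```bash
python3 - <<'E'
from h import *
delta((.5549,.3041,.066))
E
```

```text
t 31.95 pos [0.5559 0.3021 0.1641] yaw_y 13.31 F [-0.57 -0.    0.93] open 0.0597
(0.5549, 0.3041, 0.066) [ 0.0044 -0.0012  0.1962]
```

Request:
{"api": "drive_tool", "payload": {
  "motion": [
    [[0.004,0,0.04],[0,0,0],0.3],
    [[0.004,0,0.08],[0,0,0],0.3],
    [[0.004,0,0.12],[0,0,0],0.3],
    [[0.004,0,0.16],[0,0,0],0.3],
    [[0.004,0,0.185],[0,0,0],0.3],
    [[0.004,0,0.194],[0,0,0],0.3],
    [[0.004,0,0.194],[0,0,0],0.3],
    [[0.004,0,0.194],[0,0,0],0.3]
  ]
}}

```text
time: 32.75
ee_pos: [0.5559, 0.3054, 0.0678]
tcp_rot: [0.0, 0.62, 0.785, 0.001]
contact_force: [0.5, 0.3, -0.0]
opening: 0.0601
```

```bash
python3 - <<'E'
from h import *
delta((.5549,.3041,.066))
E
```

```text
t 32.75 pos [0.5559 0.3054 0.0678] yaw_y 13.4 F [ 0.54  0.26 -0.03] open 0.0601
(0.5549, 0.3041, 0.066) [-0.0021 -0.0026  0.0035]
```

Request:
{"api": "drive_tool", "payload": {
  "motion": [
    [[-0.002,-0.003,0.003],[0,0,0],0.3],
    [[-0.002,-0.003,0.003],[0,0,0],0.4],
    [[-0.002,-0.003,0.003],[0,0,0],0.5],
    [[-0.002,-0.003,0.003],[0,0,0],0.6],
    [[-0.002,-0.003,0.003],[0,0,0],0.7],
    [[-0.002,-0.003,0.003],[0,0,0],0.8],
    [[-0.002,-0.003,0.003],[0,0,0],0.9],
    [[-0.002,-0.003,0.003],[0,0,0],1],
    [[-0.002,-0.003,0.003],[0,0,0],1]
  ]
}}

```text
time: 33.65
ee_pos: [0.5543, 0.304, 0.0653]
tcp_rot: [0.0, 0.62, 0.785, 0.0]
contact_force: [1.8, 0.7, -0.3]
opening: 0.0188
```

```bash
python3 - <<'E'
from h import *
delta((.5622,-.0659,.074))
E
```

```text
t 33.65 pos [0.5543 0.304  0.0653] yaw_y 13.4 F [ 1.8   0.72 -0.28] open 0.0188
(0.5622, -0.0659, 0.074) [-0.7233 -0.1561 -0.0175]
```

Request:
{"api": "drive_tool", "payload": {
  "motion": [
    [[0,0,-0.02],[0,0,0],1],
    [[0,0,-0.06],[0,0,0],1],
    [[0,0,-0.11],[0,0,0],1],
    [[0,0,-0.15],[0,0,0],1],
    [[0,0,-0.17],[0,0,0],1],
    [[-0.02,0,-0.17],[0,0,0],1],
    [[-0.06,-0.01,-0.17],[0,0,0],1],
    [[-0.12,-0.02,-0.17],[0,0,0],1],
    [[-0.18,-0.035,-0.17],[0,0,0],1],
    [[-0.25,-0.05,-0.17],[0,0,0],1],
    [[-0.32,-0.065,-0.17],[0,0,0],1],
    [[-0.39,-0.08,-0.17],[0,0,0],1]
  ]
}}

```text
time: 34.85
ee_pos: [0.5581, 0.1027, 0.148]
tcp_rot: [-0.001, 0.62, 0.785, -0.002]
contact_force: [0.1, -0.1, -4.8]
opening: 0.0189
```

Request:
{"api": "drive_tool", "payload": {
  "motion": [
    [[-0.07,-0.015,0],[0,0,0],1],
    [[-0.14,-0.03,0],[0,0,0],1],
    [[-0.21,-0.05,0],[0,0,0],1],
    [[-0.27,-0.065,0],[0,0,0],1],
    [[-0.31,-0.074,0],[0,0,0],1],
    [[-0.33,-0.076,0],[0,0,0],1],
    [[-0.333,-0.076,0],[0,0,0],1],
    [[-0.333,-0.076,0],[0,0,0],1],
    [[-0.333,-0.076,0.04],[0,0,0],1],
    [[-0.333,-0.076,0.08],[0,0,0],1],
    [[-0.333,-0.076,0.11],[0,0,0],1],
    [[-0.333,-0.076,0.12],[0,0,0],1]
  ]
}}

```text
time: 36.05
ee_pos: [0.5597, -0.064, 0.0879]
tcp_rot: [-0.002, 0.619, 0.785, -0.001]
contact_force: [-0.0, 0.8, -4.6]
opening: 0.0187
```

Request:
{"api": "drive_tool", "payload": {
  "motion": [
    [[0,0,0],[0,0,0],1],
    [[0,0,0],[0,0,0],1],
    [[0,0,0],[0,0,0],1]
  ]
}}

```text
time: 36.35
ee_pos: [0.5629, -0.0658, 0.0913]
tcp_rot: [0.001, 0.62, 0.785, 0.001]
contact_force: [-0.1, -0.4, -5.1]
opening: 0.0186
```

```bash
python3 - <<'E'
from h import *
delta((.5622,-.0659,.0735))
a=arm.get_image("scene"); save(a,"l.png",(150,110,330,270),4)
E
```

```text
t 36.35 pos [ 0.5629 -0.0658  0.0913] yaw_y 13.43 F [-0.07 -0.42 -5.12] open 0.0186
(0.5622, -0.0659, 0.0735) [ 0.0002 -0.0014  0.0356]
```

View pics/l.png

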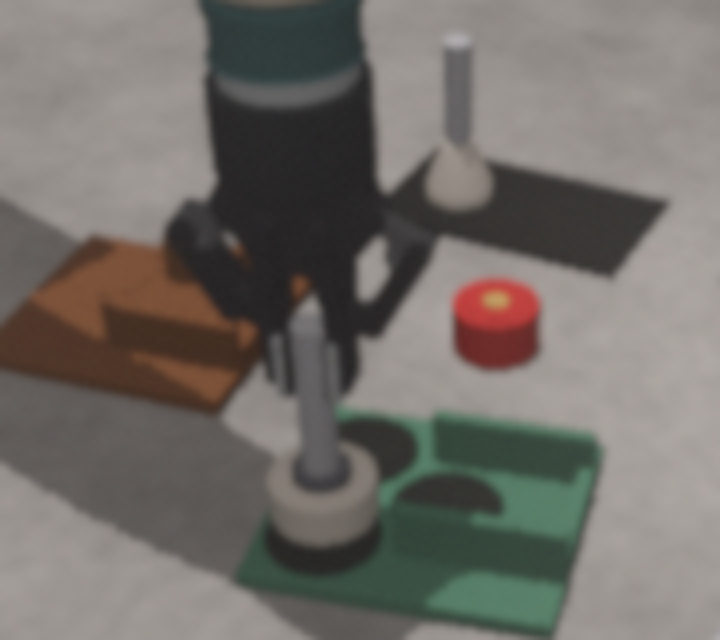

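The drum wheel hangs upright over its mark (crop (322,500)). Lowering it.

Request:
{"api": "drive_tool", "payload": {
  "motion": [
    [[0,-0.001,0.008],[0,0,0],1],
    [[0,-0.001,0.016],[0,0,0],1],
    [[0,-0.001,0.022],[0,0,0],1],
    [[0,-0.001,0.027],[0,0,0],1],
    [[0,-0.001,0.03],[0,0,0],1],
    [[0,-0.001,0.033],[0,0,0],1],
    [[0,-0.001,0.033],[0,0,0],1],
    [[0,-0.001,0.033],[0,0,0],1]
  ]
}}

```text
time: 37.2
ee_pos: [0.5613, -0.066, 0.0737]
tcp_rot: [0.0, 0.62, 0.785, 0.0]
contact_force: [-0.2, -0.8, -4.2]
opening: 0.0187
```

```bash
python3 - <<'E'
from h import *
delta((.5622,-.0659,.0735))
E
```

```text
t 37.2 pos [ 0.5613 -0.066   0.0737] yaw_y 13.4 F [-0.22 -0.82 -4.15] open 0.0187
(0.5622, -0.0659, 0.0735) [-0.0001  0.0018  0.0003]
```

Request:
{"api": "drive_tool", "payload": {
  "motion": [
    [[0,0.001,0],[0,0,0],1],
    [[0,0.001,0.001],[0,0,0],1],
    [[0,0.001,0.001],[0,0,0],1],
    [[0,0.001,0.001],[0,0,0],1]
  ]
}}

```text
time: 37.6
ee_pos: [0.562, -0.0659, 0.0733]
tcp_rot: [0.0, 0.62, 0.785, 0.0]
contact_force: [0.6, -0.8, -3.0]
opening: 0.0189
```

Request:
{"api": "drive_tool", "payload": {
  "motion": [
    [[0,0,0.001],[0,0,0],1],
    [[0,0,0.002],[0,0,0],1],
    [[0,0,0.002],[0,0,0],1]
  ]
}}

```text
time: 37.9
ee_pos: [0.5622, -0.0659, 0.0732]
tcp_rot: [0.0, 0.62, 0.785, 0.0]
contact_force: [-2.6, 0.9, 5.0]
opening: 0.0186
```

Contact. Releasing, then moving to the cone wheel.

Request:
{"api": "drive_tool", "payload": {
  "motion": [
    [[0,0,0],[0,0,0],0.75],
    [[0,0,0],[0,0,0],0.7],
    [[0,0,0],[0,0,0],0.6],
    [[0,0,0],[0,0,0],0.5],
    [[0,0,0],[0,0,0],0.4],
    [[0,0,0],[0,0,0],0.3],
    [[0,0,0],[0,0,0],0.3]
  ]
}}

```text
time: 38.6
ee_pos: [0.5618, -0.0659, 0.0721]
tcp_rot: [-0.0, 0.62, 0.785, 0.0]
contact_force: [-0.6, 0.5, 0.6]
opening: 0.0594
```

Request:
{"api": "drive_tool", "payload": {
  "motion": [
    [[0,0,-0.03],[0,0,0],0.3],
    [[0,0,-0.08],[0,0,0],0.3],
    [[0,0,-0.15],[0,0,0],0.3],
    [[0,0,-0.2],[0,0,0],0.3],
    [[0.05,0,-0.22],[0,0,0],0.3],
    [[0.13,0,-0.22],[0,0,0],0.3],
    [[0.22,0,-0.22],[0,0,0],0.3],
    [[0.31,0,-0.22],[0,0,0],0.3],
    [[0.4,0,-0.22],[0,0,0],0.3],
    [[0.47,0,-0.22],[0,0,0],0.3],
    [[0.47,0,-0.22],[0,0,0],0.3],
    [[0.47,0,-0.22],[0,0,0],0.3]
  ]
}}

```text
time: 39.8
ee_pos: [0.507, 0.1632, 0.1821]
tcp_rot: [0.0, 0.619, 0.785, -0.0]
contact_force: [0.2, -0.8, 0.6]
opening: 0.0599
```

```bash
python3 - <<'E'
from h import *
np.set_printoptions(precision=4,suppress=True)
im=arm.get_image("scene"); W=cloud(im)
P=W[(np.hypot(W[...,0]-.562,W[...,1]+.065)<.03)&(W[...,2]>.127)&(W[...,2]<.145)]
print(cv2.minEnclosingCircle(P[:,:2].astype(np.float32)),P.min(0),P.max(0))
delta((.4598,.3041,.16))
E
```

```text
((0.5630010366439819, -0.06422992050647736), 0.010355054400861263) [ 0.5537 -0.0742  0.1278] [ 0.5726 -0.0543  0.1359]
t 39.85 pos [0.5073 0.1625 0.1821] yaw_y 13.43 F [-0.39  0.17  0.12] open 0.0599
(0.4598, 0.3041, 0.16) [ 0.2975 -0.0267  0.0441]
```

The drum is back at (0.5630,-0.0642). It was at (0.5628,-0.0647) in the same camera at the start.

Request:
{"api": "drive_tool", "payload": {
  "motion": [
    [[0.06,-0.005,0],[0,0,0],0.3],
    [[0.13,-0.012,0],[0,0,0],0.3],
    [[0.2,-0.018,0],[0,0,0],0.3],
    [[0.26,-0.024,0],[0,0,0],0.3],
    [[0.29,-0.027,0.02],[0,0,0],0.3],
    [[0.298,-0.027,0.07],[0,0,0],0.3],
    [[0.298,-0.027,0.12],[0,0,0],0.3],
    [[0.298,-0.027,0.17],[0,0,0],0.3],
    [[0.298,-0.027,0.21],[0,0,0],0.3],
    [[0.298,-0.027,0.23],[0,0,0],0.3],
    [[0.298,-0.027,0.23],[0,0,0],0.3],
    [[0.298,-0.027,0.23],[0,0,0],0.3]
  ]
}}

```text
time: 41.05
ee_pos: [0.4603, 0.3041, 0.0674]
tcp_rot: [0.0, 0.62, 0.784, 0.0]
contact_force: [-0.3, 0.7, 1.3]
opening: 0.0598
```

```bash
python3 - <<'E'
from h import *
delta((.4598,.3041,.066))
E
```

```text
t 41.05 pos [0.4603 0.3041 0.0674] yaw_y 13.35 F [-0.33  0.73  1.3 ] open 0.0598
(0.4598, 0.3041, 0.066) [ 0.0002 -0.001   0.0029]
```

Request:
{"api": "drive_tool", "payload": {
  "motion": [
    [[0,-0.001,0.002],[0,0,0],0.3],
    [[0,-0.001,0.002],[0,0,0],0.4],
    [[0,-0.001,0.002],[0,0,0],0.5],
    [[0,-0.001,0.002],[0,0,0],0.6],
    [[0,-0.001,0.002],[0,0,0],0.7],
    [[0,-0.001,0.002],[0,0,0],0.8],
    [[0,-0.001,0.002],[0,0,0],0.9],
    [[0,-0.001,0.002],[0,0,0],1],
    [[0,-0.001,0.002],[0,0,0],1]
  ]
}}

```text
time: 41.95
ee_pos: [0.4594, 0.3046, 0.0664]
tcp_rot: [0.0, 0.62, 0.785, 0.0]
contact_force: [0.1, 0.4, 2.1]
opening: 0.0188
```

```bash
python3 - <<'E'
from h import *
delta((.5461,.0043,.074))
E
```

```text
t 41.95 pos [0.4594 0.3046 0.0664] yaw_y 13.41 F [0.08 0.42 2.07] open 0.0188
(0.5461, 0.0043, 0.074) [-0.6244  0.0295 -0.0153]
```

Request:
{"api": "drive_tool", "payload": {
  "motion": [
    [[0,0,-0.02],[0,0,0],1],
    [[0,0,-0.06],[0,0,0],1],
    [[0,0,-0.11],[0,0,0],1],
    [[0,0,-0.15],[0,0,0],1],
    [[0,0,-0.17],[0,0,0],1],
    [[-0.02,0.001,-0.17],[0,0,0],1],
    [[-0.06,0.003,-0.17],[0,0,0],1],
    [[-0.11,0.005,-0.17],[0,0,0],1],
    [[-0.17,0.008,-0.17],[0,0,0],1],
    [[-0.23,0.011,-0.17],[0,0,0],1],
    [[-0.3,0.014,-0.17],[0,0,0],1],
    [[-0.37,0.017,-0.17],[0,0,0],1]
  ]
}}

```text
time: 43.15
ee_pos: [0.509, 0.1244, 0.1493]
tcp_rot: [-0.001, 0.62, 0.785, -0.001]
contact_force: [0.2, -0.0, -3.0]
opening: 0.0188
```

Request:
{"api": "drive_tool", "payload": {
  "motion": [
    [[-0.07,0.003,0],[0,0,0],1],
    [[-0.13,0.006,0],[0,0,0],1],
    [[-0.18,0.009,0],[0,0,0],1],
    [[-0.22,0.011,0],[0,0,0],1],
    [[-0.245,0.0125,0],[0,0,0],1],
    [[-0.254,0.0125,0],[0,0,0],1],
    [[-0.254,0.0125,0],[0,0,0],1],
    [[-0.254,0.0125,0.04],[0,0,0],1],
    [[-0.254,0.0125,0.08],[0,0,0],1],
    [[-0.254,0.0125,0.11],[0,0,0],1],
    [[-0.254,0.0125,0.12],[0,0,0],1],
    [[-0.254,0.0125,0.12],[0,0,0],1]
  ]
}}

```text
time: 44.35
ee_pos: [0.5445, 0.0052, 0.0902]
tcp_rot: [-0.001, 0.619, 0.785, -0.001]
contact_force: [-0.1, -0.5, -2.2]
opening: 0.0192
```

Request:
{"api": "drive_tool", "payload": {
  "motion": [
    [[0,0,0],[0,0,0],1],
    [[0,0,0.01],[0,0,0],1],
    [[0,0,0.01],[0,0,0],1],
    [[0,0,0.01],[0,0,0],1]
  ]
}}

```text
time: 44.75
ee_pos: [0.5459, 0.0043, 0.0864]
tcp_rot: [0.0, 0.62, 0.785, 0.0]
contact_force: [-0.3, -0.9, -2.5]
opening: 0.0187
```

```bash
python3 - <<'E'
from h import *
delta((.5461,.0043,.0744))
E
```

```text
t 44.75 pos [0.5459 0.0043 0.0864] yaw_y 13.4 F [-0.33 -0.86 -2.53] open 0.0187
(0.5461, 0.0043, 0.0744) [-0.0001  0.0003  0.0239]
```

Request:
{"api": "drive_tool", "payload": {
  "motion": [
    [[0,0,0.007],[0,0,0],1],
    [[0,0,0.013],[0,0,0],1],
    [[0,0,0.018],[0,0,0],1],
    [[0,0,0.021],[0,0,0],1],
    [[0,0,0.023],[0,0,0],1],
    [[0,0,0.024],[0,0,0],1],
    [[0,0,0.024],[0,0,0],1]
  ]
}}

```text
time: 45.45
ee_pos: [0.5456, 0.0043, 0.0744]
tcp_rot: [-0.0, 0.62, 0.785, -0.0]
contact_force: [-2.1, -0.2, 1.0]
opening: 0.0192
```

Request:
{"api": "drive_tool", "payload": {
  "motion": [
    [[0,0,0.001],[0,0,0],1],
    [[0,0,0.001],[0,0,0],1],
    [[0,0,0.001],[0,0,0],0.75],
    [[0,0,0.001],[0,0,0],0.7],
    [[0,0,0.001],[0,0,0],0.6],
    [[0,0,0.001],[0,0,0],0.5],
    [[0,0,0.001],[0,0,0],0.4],
    [[0,0,0.001],[0,0,0],0.3],
    [[0,0,0.001],[0,0,0],0.3]
  ]
}}

```text
time: 46.35
ee_pos: [0.5458, 0.0043, 0.0736]
tcp_rot: [-0.0, 0.62, 0.785, -0.0]
contact_force: [0.6, -0.2, 0.3]
opening: 0.0599
```

Request:
{"api": "drive_tool", "payload": {
  "motion": [
    [[0,0,-0.03],[0,0,0],0.3],
    [[0,0,-0.08],[0,0,0],0.3],
    [[0,0,-0.15],[0,0,0],0.3],
    [[0,0,-0.22],[0,0,0],0.3],
    [[0,0,-0.29],[0,0,0],0.3],
    [[0.05,-0.02,-0.32],[0,0,0],0.3],
    [[0.13,-0.05,-0.32],[0,0,0],0.3],
    [[0.21,-0.08,-0.32],[0,0,0],0.3],
    [[0.29,-0.11,-0.32],[0,0,0],0.3],
    [[0.37,-0.14,-0.32],[0,0,0],0.3],
    [[0.45,-0.17,-0.32],[0,0,0],0.3],
    [[0.53,-0.2,-0.32],[0,0,0],0.3]
  ]
}}

```text
time: 47.55
ee_pos: [0.3859, 0.2401, 0.2338]
tcp_rot: [0.0, 0.62, 0.785, 0.0]
contact_force: [0.2, 0.3, 0.4]
opening: 0.06
```

Request:
{"api": "drive_tool", "payload": {
  "motion": [
    [[0.07,-0.02,0],[0,0,0],0.3],
    [[0.1,-0.03,0],[0,0,0],0.3],
    [[0.1,-0.03,0],[0,0,0],0.3],
    [[0.1,-0.03,0],[0,0,0],0.3]
  ]
}}

```text
time: 47.95
ee_pos: [0.3608, 0.2841, 0.2336]
tcp_rot: [0.0, 0.619, 0.785, -0.0]
contact_force: [0.2, -0.0, -0.4]
opening: 0.0599
```

```bash
python3 - <<'E'
from h import *
np.set_printoptions(precision=4,suppress=True)
ims=[arm.get_image(k) for k in("top","scene")]
for k,im in zip(("top","scene"),ims):
  W=cloud(im)
  def c(n,x,y,r,z0,z1):
    P=W[(np.hypot(W[...,0]-x,W[...,1]-y)<r)&(W[...,2]>z0)&(W[...,2]<z1)]
    if len(P): print(k,n,np.array(cv2.minEnclosingCircle(P[:,:2].astype(np.float32))[0]),P.min(0),P.max(0))
  c("low",.491,-.309,.045,.069,.083); c("cone",.547,.004,.03,.127,.145); c("drum",.562,-.065,.03,.127,.145); c("jar",.7,-.266,.05,.06,.1); c("tumbler",.693,.295,.06,.03,.12)
delta()
cv2.imwrite("pics/m.png",np.vstack([ims[0]["frame"][80:300],ims[1]["frame"][80:384]])[:,:,::-1])
E
```

```text
top low [ 0.4911 -0.3082] [ 0.4653 -0.336   0.0696] [ 0.5172 -0.2805  0.081 ]
top cone [0.5462 0.0036] [ 0.5363 -0.005   0.1302] [0.5549 0.0135 0.1348]
top drum [ 0.5629 -0.0656] [ 0.554  -0.0748  0.1273] [ 0.5727 -0.0563  0.1347]
top jar [ 0.7005 -0.2668] [ 0.6761 -0.2919  0.0606] [ 0.7248 -0.2423  0.0791]
top tumbler [0.6948 0.2943] [0.6592 0.2594 0.0301] [0.7304 0.3291 0.099 ]
scene low [ 0.4924 -0.3083] [ 0.4636 -0.3367  0.0691] [ 0.5197 -0.2806  0.0805]
scene cone [0.5476 0.0025] [ 0.5379 -0.0056  0.1271] [0.5569 0.0135 0.1355]
scene drum [ 0.5634 -0.066 ] [ 0.5554 -0.0761  0.1271] [ 0.573  -0.0557  0.1351]
scene jar [ 0.7009 -0.2663] [ 0.6768 -0.2918  0.0605] [ 0.7259 -0.2417  0.079 ]
scene tumbler [0.6935 0.2941] [0.6603 0.2593 0.0304] [0.7302 0.3308 0.0981]
t 48.05 pos [0.3613 0.2835 0.2336] yaw_y 13.35 F [0.5  0.3  0.07] open 0.0599
```

View pics/m.png

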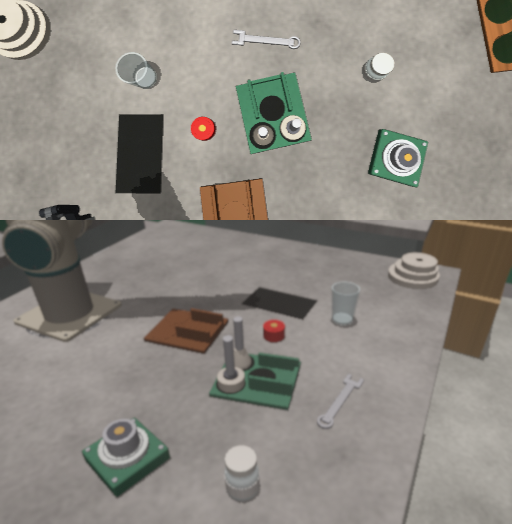

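The low wheel is centred on the turntable at (407,157), with parallax explaining its apparent offset. Both tall wheels stand on their marks at (263,133) and (293,126), and the bystanders haven't moved. Handing in.

```bash
python3 -c "
from rig import arm
print(arm.hand_in())"
```

```text
the job is handed in; nothing more can be done
None
```

The job is done and handed in at about 48 s of robot time. The cone and drum wheels went onto the mat first, and then the low steel wheel went onto the turntable. After that the drum and cone wheels went back to the rack.

**Last checks (both cameras):**

| Thing | Final position | Compared with |
|---|---|---|
| Low wheel | (0.491, -0.308) | turntable centre (0.491, -0.309) |
| Drum wheel | within about 1.5 mm | its start position |
| Cone wheel | within about 1 mm in the top camera, about 3 mm in the scene camera | its start position |

- **Standing:** Both tall wheels are upright and the gripper is clear of everything.
- **Bystanders:** The jar and tumbler measured within about 2 mm of their start. I checked the wrench only by eye, and it looks untouched.

**What went wrong or disagreed:**
- **Missed grasp:** The first grasp of the low wheel closed on top of it, pressing with about 18 N, and did not move it. The fingertips turned out to be about 33 mm farther back than the stated tool offset. I measured that and regrasped about 30 mm lower.
- **High first grip:** For the same reason, the first lift of each tall wheel held it near the top of its shank.
- **Blocked view:** The top-camera picture taken right after placing the low wheel was blocked by the arm. The final pictures confirmed the placing.

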